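# Grease the mill bearing through its tilted nipple

## Task

Take the small orange push grease gun out of its stand, gripping it gently because its thin barrel cracks at 70 N of grip, and press its coupler squarely over the tilted brass grease nipple of the green bearing block until it snaps on. Then keep pushing along the nipple so that the spring valve pin in its tip stays at least half-way in, without ramming it (the nipple bends at 50 N), and finish while still gripping the gun and holding it pressed. Leave the bowls, the spoon and the purple sample tray alone.

Things in the scene. Friction and masses are not known exactly. Their poses are not given: they have to be found in the camera images.
- gun_grip (a point): Grip centre of the loose push grease gun (about 160 g, 112 mm long, standing mouth down in the stand at the start): on its axis, 72 mm above the mouth, mid orange plastic barrel (28 mm diameter, 42 to 105 mm above the mouth; black 31 mm cap above). z points from mouth to cap. Below the barrel: black flange, 40 mm diameter (37 to 42 mm), then steel coupler, 34 mm diameter (0 to 37 mm).
- gun_mouth (a point): Centre of the gun's open lower end, the coupler mouth; z points into the gun towards the cap. The mouth is a cone 32 mm wide narrowing over 8 mm to a round throat of 18 mm, which ends 12.5 mm above the mouth; beyond it a wider chamber, 24 mm, ends at a flat floor 33 mm above the mouth.
- nipple_tip (a point): Tip of the brass nipple stem, on its axis; z points outwards along the stem, 25 degrees from vertical, leaning to the block's -x side (roughly towards the robot). The straight stem is 14 mm in diameter and 38 mm long down to a 23 mm collar. The steel valve pin, 7 mm in diameter, sticks out 8 mm beyond the tip.
- valve_pin (a joint): How far the valve pin is pressed into the nipple, m: 0 = out, 0.008 = fully in. Its spring pushes back with 4 N at the start and 12 N fully in.
- bearing: Fixed green pillow-block bearing carrying the nipple; origin at the centre of its underside, base 64 mm (x) by 150 mm (y), 14 mm thick; hump 64 mm wide and 68 mm high in the middle, with a steel shaft end of 25 mm diameter along y to 42 mm either side at 36 mm height. The nipple tip stands about 107 mm above the table.
- stand: Fixed round stand of the gun, origin at the centre of its underside: black foot of 74 mm diameter, 8 mm thick, on which the gun's mouth rests, and a grey ring, 41 mm inside, 49 mm outside, up to 34 mm height.
- bowl_a: White cupping bowl, 96 mm wide, 58 mm high, loose, to be left alone; origin at the centre of its underside.
- bowl_b: Another such bowl, to be left alone.
- spoon: Steel cupping spoon, about 170 mm long, lying loose along its x axis, to be left alone.
- tray: Purple sample tray with coffee beans, 100 x 150 x 32 mm, loose, to be left alone; origin at the centre of its underside.
- nipple: The nipple, same origin and axes as nipple_tip. Four spring balls stand out 8 mm below the tip (22 mm over the balls): they resist with 15 to 20 N as the throat meets them (mouth 13 to 17 mm below the tip), then snap out into the chamber at about 23 mm. The chamber floor meets the valve pin with the mouth 25 mm below the tip; the pin is fully in at 33 mm.
Things that resemble listed ones, but are neither listed nor needed, are in the scene too. Of the things like the bearing, leave any that is brown or white; of the rest the smaller one is meant.

How it is judged:
By the outcome, as a careful person would: the job done as asked, in the order asked, and still so for the second after the job is handed in, while the arm keeps its last pose, push and grip.
It also fails if it takes over 38 s, if anything falls off the work surface, if the arm or the gripper's body presses on something with over 40 N, if the wrist force passes 120 N, or if a joint passes its speed limit or range.

## Robot

A 7-joint arm with a two-finger parallel gripper is mounted at the origin on the work surface. World frame = base frame: x ahead of the robot, y to its left, z up, the work surface at z = 0. Lengths are in m, angles in rad, forces in N, time in s.
With the tool pointing down it reaches from about 0.35 to 0.9 m from the base axis. Payload 7.2 kg.
Tool frame: the origin (TCP) lies at the very end of the fingers, on their centre line; the grasp point (between the pads) lies 19 mm behind it (arm.tcp_to_grasp is the distance from the TCP to the grasp point, in m); z points along the fingers, y is the direction in which the jaws open and shut (so a half turn about z gives the same grasp; the last joint's range is limited). The gripper opens to 85 mm and grips with 20 to 120 N. Pads are 22 mm wide; open, the fingers measure 114 mm over their backs; the gripper's body (76 mm by 85 mm) begins 54 mm behind the grasp point. The pads swing forward as they close: fully open they stand 13 mm farther back than shut.
Start: joints at [-1.256, 0.411, -0.013, 1.596, 0.006, 1.134, -0.082], TCP at [0.233, 0.58, 0.231] pointing down, gripper open.
Joint ranges: [-2.95, 2.95], [-0.29, 1.99], [-1.47, 1.44], [0.14, 2.54], [-1.03, 4.17], [0.13, 1.85], [-2.86, 2.86]. Speed limits (rad/s): [2.39, 2.39, 3.01, 3.01, 3.14, 3.14, 3.14].

## Interface

Orientations are given as a rotation vector (axis times angle).
In Python, from workcell import arm gives the robot as it stands.
- The arm moves only by the shell command python3 -m jog 'ROWS' [OPENING] [FORCE]. ROWS is JSON, a list that holds one entry, the list of rows, each a list of 6 numbers: the shift along the world's x, y, z scaled (see below), then the turn, a rotation vector about the world's x, y, z scaled (see below). A call has 1 to 8 rows; each row shifts and turns the pose as measured when the row begins; what a row does not reach is not made up. The controller multiplies each number of a shift by 1000 mm and each number of a turn by 180 degrees. A row lasts 1/8 s, in which the tool goes at most 62.5 mm and 10.7 degrees, less where a joint would pass 70% of its speed; a pose out of reach is approached as far as the arm can. A call with a number of a shift or a turn outside -1 to 1 is refused whole. A call with a gripper value outside its range is refused whole. OPENING is the opening, from 0 (shut) to 1 (fully open), set as the call begins (- or left out, the last holds). The fingers move at their own pace and stop on an object; FORCE is the grip in N (left out, the last holds). Time passes only in rows, so rows that do not move let the fingers close. It gives the time, the measured TCP pose, the force and the opening at its end, in the units of the state.
- arm.state(): the state, without advancing time (a new reading comes with each control period).
- arm.read_camera(name): name is "scene" or "top"; returns the picture (400x640x3 uint8, red, green, blue); there is no depth.
- arm.camera_params(name): a dict with "fx", "fy", "cx", "cy" (pixels), "view" (4x4, takes a point from world to camera coordinates). Camera axes: x right, y down, z forward; pixel columns grow to the right and rows downward; lengths in m; the calibration is good to about 2 mm. A picture is of the moment at which its call begins. camera_params takes no time and is no camera call.
- arm.close_job(): hands the job in, once; it reports no verdict.
The state is a dict: "time": time; "qpos": joint angles; "joint_vel": joint speeds; "tau": joint torques, N m; "ee_pos": TCP position; "tcp_rot": TCP orientation; "force": force on the tool from outside, world axes, zero at the start; "torque": the same for the moment, N m; "finger_gap": finger opening in m.
Only numpy, scipy, OpenCV 4.12 (cv2) and the standard library are available. Lean on these libraries where they do the work, as an engineer would, in place of code of your own. Each camera call takes 0.05 s, during which the arm holds its last target.

## Working session

There is one attempt and no reset: what is moved stays moved. The work goes in short steps, Python scripts to look and compute and a shell command to move; the robot and the scene stay as the last step left them, time stands still between calls to the robot, and variables do not carry over. Pictures are saved under pics/ and viewed, and the job is handed in when it is done.

```bash
ls; mkdir -p pics
python3 - <<'E'
from workcell import arm
import cv2, numpy as np
for n in ("scene","top"):
    im=arm.read_camera(n); cv2.imwrite(f"pics/{n}0.png",im[:,:,::-1]); p=arm.camera_params(n)
    print(n,{k:(np.round(v,4).tolist()) for k,v in p.items()})
s=arm.state(); print({k:np.round(v,4).tolist() for k,v in s.items()}, arm.tcp_to_grasp)
E
```

```text
pics
scene {'fx': 484.4497, 'fy': 484.4497, 'cx': 321.291, 'cy': 202.4423, 'view': [[-0.418, 0.9084, -0.0099, 0.1284], [0.5296, 0.2349, -0.8151, -0.2028], [-0.7381, -0.3459, -0.5793, 1.64], [0.0, 0.0, 0.0, 1.0]]}
top {'fx': 478.0136, 'fy': 478.0136, 'cx': 318.8635, 'cy': 197.0335, 'view': [[-0.0073, -0.9999, -0.0109, 0.0851], [-0.9874, 0.0089, -0.1583, 0.5311], [0.1584, 0.0097, -0.9873, 1.379], [0.0, 0.0, 0.0, 1.0]]}
{'time': 0.1, 'qpos': [-1.2562, 0.4118, -0.0127, 1.597, 0.0056, 1.1343, -0.0822], 'joint_vel': [0.001, -0.0018, -0.0015, -0.0037, 0.0, 0.0007, -0.0005], 'tau': [0.0022, -60.183, 0.6842, -30.0089, 0.014, 0.0065, 0.0], 'ee_pos': [0.2333, 0.5793, 0.2305], 'tcp_rot': [-0.5976, -3.084, 0.0024], 'force': [-0.6282, -0.2491, 0.2592], 'torque': [-0.0304, 0.0661, 0.0578], 'finger_gap': 0.0857} 0.0187
```

View pics/scene0.png

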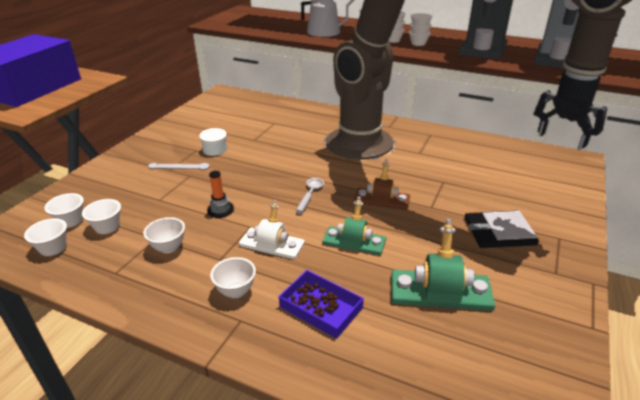

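View pics/top0.png

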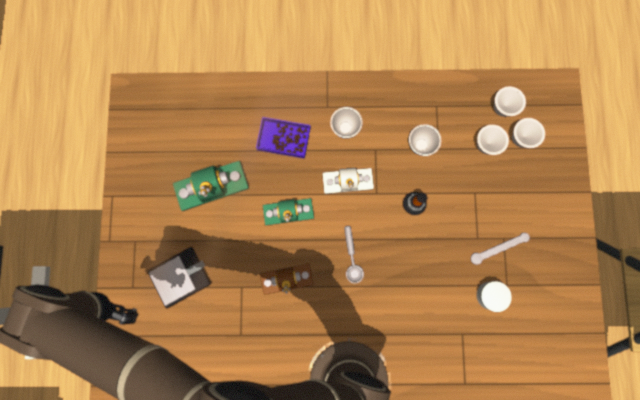

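The scene view shows the gun at about (217,193) and the small green bearing at (355,233). In the top view they are at (416,201) and (289,211). The white, brown and bigger green blocks are decoys. I'll zoom in on these two.

Run:
```python
import cv2, numpy as np
s=cv2.imread("pics/scene0.png"); t=cv2.imread("pics/top0.png")
def crop(im,x,y,w,h,f): return cv2.resize(im[y:y+h,x:x+w],None,fx=f,fy=f,interpolation=cv2.INTER_CUBIC)
a=np.hstack([crop(s,195,160,48,64,8),crop(s,315,188,48+4,64,8)])
b=np.hstack([crop(t,395,180,48,44,8),crop(t,258,190,60-8,44,8)])
cv2.imwrite("pics/za.png",a[:, :800]); cv2.imwrite("pics/zb.png",b[:, :800])
```

```text
(no output)
```

View pics/za.png

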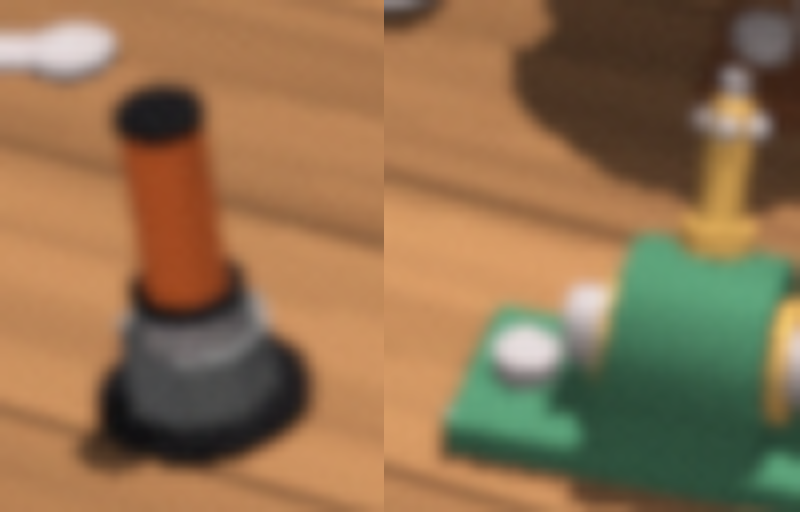

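View pics/zb.png

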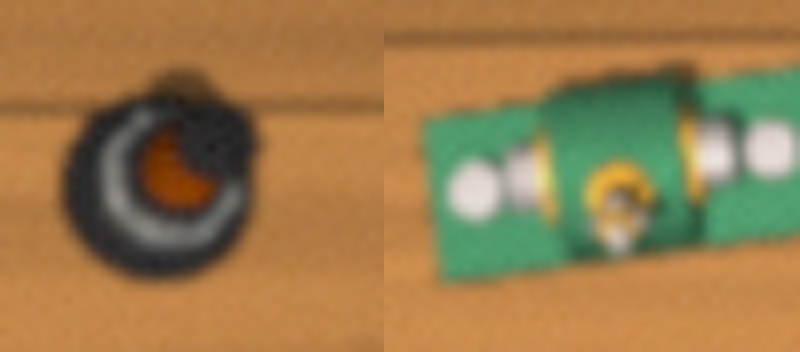

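```bash
cat > h.py <<'E'
import numpy as np, cv2
from workcell import arm
P={n:arm.camera_params(n) for n in("scene","top")}
def ray(n,u,v):
    p=P[n];V=np.array(p["view"]);R=V[:3,:3];t=V[:3,3]
    d=R.T@np.array([(u-p["cx"])/p["fx"],(v-p["cy"])/p["fy"],1.]);return -R.T@t,d/np.linalg.norm(d)
def plane(n,u,v,z):
    c,d=ray(n,u,v);return c+d*(z-c[2])/d[2]
def tri(a,b):
    (c1,d1),(c2,d2)=ray("scene",*a),ray("top",*b)
    k=np.linalg.lstsq(np.c_[d1,-d2],c2-c1,rcond=None)[0];p,q=c1+k[0]*d1,c2+k[1]*d2
    return (p+q)/2,np.linalg.norm(p-q)
def proj(n,X):
    p=P[n];V=np.array(p["view"]);x=V[:3,:3]@X+V[:3,3];return np.array([p["fx"]*x[0]/x[2]+p["cx"],p["fy"]*x[1]/x[2]+p["cy"]])
E
python3 - <<'E'
from h import *
np.set_printoptions(precision=4,suppress=True)
s=cv2.imread("pics/scene0.png"); t=cv2.imread("pics/top0.png")
z=lambda u,v,x0,y0,off=0:((u-off+.5)/8+x0-.5,(v+.5)/8+y0-.5)
# pin top & collar & ball centre
pin_s=z(735,74,315,188,384); pin_t=z(619,238,258,190,384)
print("pin",tri(pin_s,pin_t))
print("balls",tri(z(731,122,315,188,384),z(619,215,258,190,384)))
print("collar",tri(z(719,232,315,188,384),z(619,192,258,190,384)))
# cap
cs=z(160,115,195,160); ct=z(216,142,395,180)
print("cap",tri(cs,ct), plane("top",*ct,.12),plane("scene",*cs,.12))
# foot: disc centre top
print("foot",plane("top",*z(158,187,395,180),.008),plane("scene",*z(206,388,195,160),.008))
# orange base etc in the scene
# green base
hsv=cv2.cvtColor(t,cv2.COLOR_BGR2HSV);m=cv2.inRange(hsv,(55,70,30),(90,255,255));m[:195]=0;m[228:]=0;m[:,:255]=0;m[:,322:]=0
m=cv2.morphologyEx(m,cv2.MORPH_CLOSE,np.ones((5,5)))
n,l,st,c=cv2.connectedComponentsWithStats(m);i=1+np.argmax(st[1:,4]);cn=max(cv2.findContours((l==i).astype(np.uint8),0,1)[0],key=cv2.contourArea)
r=cv2.minAreaRect(cn);b=cv2.boxPoints(r);print(r)
w=np.array([plane("top",*q,.014) for q in b]);print(w,w.mean(0),np.linalg.norm(w-np.roll(w,1,0),axis=1))
d=w-np.roll(w,1,0);print(np.degrees(np.arctan2(d[:,1],d[:,0])))
E
```

```text
pin (array([0.4579, 0.17  , 0.1145]), np.float64(0.00013760264056525046))
balls (array([0.467 , 0.1717, 0.1031]), np.float64(0.0016123395427472696))
collar (array([0.4794, 0.1741, 0.0706]), np.float64(0.0011215878643631829))
cap (array([ 0.5165, -0.2085,  0.1179]), np.float64(0.00033626423397757794)) [ 0.516  -0.2079  0.12  ] [ 0.5192 -0.2064  0.12  ]
foot [ 0.5166 -0.2084  0.008 ] [ 0.5164 -0.208   0.008 ]
((287.8338623046875, 210.7036590576172), (20.882877349853516, 48.066383361816406), 82.09283447265625)
[[0.5176 0.2519 0.014 ]
 [0.5366 0.1074 0.014 ]
 [0.4734 0.099  0.014 ]
 [0.4546 0.2425 0.014 ]] [0.4955 0.1752 0.014 ] [0.0637 0.1457 0.0638 0.1447]
[   8.4639  -82.5074 -172.4467   97.4647]
```

The gun axis is at (0.5165, -0.2083): the cap triangulates to z=0.118 against 0.120 expected, and the foot agrees in both views. The nipple tip is at about (0.4613, 0.1704, 0.1073) with the block yawed 7.5°. The pin-to-collar direction and the height both agree with the text. Next I move above the gun with the jaws along block x.

```bash
python3 -m jog '[[[0.0177,-0.0493,0,0,0,-0.021],[0.0177,-0.0493,0,0,0,-0.021],[0.0177,-0.0493,0,0,0,-0.021],[0.0177,-0.0493,0,0,0,-0.021],[0.0177,-0.0493,0,0,0,-0.021],[0.0177,-0.0493,0,0,0,-0.021],[0.0177,-0.0493,0,0,0,-0.021],[0.0177,-0.0493,0,0,0,-0.021]]]' 1
```

```text
time: 1.1
ee_pos: [0.3742, 0.1746, 0.2273]
tcp_rot: [-1.394, -2.812, 0.006]
force: [0.0, 0.4, -0.1]
finger_gap: 0.085
```

```bash
python3 -m jog '[[[0.0178,-0.048,0,0,0,-0.0206],[0.0178,-0.048,0,0,0,-0.0206],[0.0178,-0.048,0,0,0,-0.0206],[0.0178,-0.048,0,0,0,-0.0206],[0.0178,-0.048,0,0,0,-0.0206],[0.0178,-0.048,0,0,0,-0.0206],[0.0178,-0.048,0,0,0,-0.0206],[0.0178,-0.04,0,0,0,-0.0206]]]' 1
cat > st.py <<'E'
from h import *
from scipy.spatial.transform import Rotation as R
np.set_printoptions(precision=4,suppress=True)
s=arm.state();M=R.from_rotvec(s["tcp_rot"]).as_matrix()
G=np.array([.5165,-.2083,.061])
psi=np.radians(7.5);xb=np.array([np.cos(psi),np.sin(psi),0]);yb=np.array([-xb[1],xb[0],0])
n=np.cos(np.radians(25))*np.array([0,0,1])-np.sin(np.radians(25))*xb
TIP=np.array([.4613,.1704,.1073])
p=np.array(s["ee_pos"]);print("t",round(s["time"],2),"p",p,"z",M[:,2],"y",M[:,1],"F",np.array(s["force"]),"T",np.array(s["torque"]),"gap",s["finger_gap"],"q",np.array(s["qpos"]))
def need(zt,yt):
    T=np.c_[np.cross(yt,zt),yt,zt];return R.from_matrix(T@M.T).as_rotvec()/np.pi
print("dG",G-p,"rot",need(np.array([0,0,-1.]),xb))
print("rot to nipple",need(-n,xb))
E
python3 st.py
```

```text
time: 2.1
ee_pos: [0.5183, -0.2145, 0.2272]
tcp_rot: [-2.086, -2.344, 0.001]
force: [1.0, 0.5, 0.4]
finger_gap: 0.0857
t 2.1 p [ 0.5183 -0.2145  0.2272] z [-0.0031  0.0022 -1.    ] y [ 0.9933  0.1159 -0.0028] F [1.0361 0.4773 0.3822] T [ 0.0457 -0.0358  0.0121] gap 0.08570692043781421 q [-0.2172  0.3527  0.6811  1.7909 -0.2488  1.0889  0.6673]
dG [-0.0018  0.0062 -0.1662] rot [-0.0007 -0.001   0.0047]
rot to nipple [ 0.0079 -0.0699  0.0046]
```

```bash
python3 -m jog '[[[-0.0018,0.006,-0.01,-0.0007,-0.001,0.0047],[0,0,-0.025,0,0,0],[0,0,-0.025,0,0,0],[0,0,-0.025,0,0,0],[0,0,-0.025,0,0,0],[0,0,-0.02,0,0,0],[0,0,-0.01,0,0,0],[0,0,0,0,0,0]]]' 1; python3 st.py
```

```text
time: 3.1
ee_pos: [0.5137, -0.2057, 0.0799]
tcp_rot: [-2.065, -2.36, 0.004]
force: [-0.4, -0.2, 0.3]
finger_gap: 0.0852
t 3.1 p [ 0.5137 -0.2057  0.0799] z [-0.0055  0.0018 -1.    ] y [ 0.9911  0.1328 -0.0053] F [-0.4439 -0.1744  0.31  ] T [-0.0624 -0.0505  0.0071] gap 0.0851939305659568 q [-0.1362  0.5274  0.5745  1.9418 -0.3942  0.791   0.7932]
dG [ 0.0028 -0.0026 -0.0189] rot [-0.0006 -0.0018 -0.0007]
rot to nipple [ 0.0086 -0.0706 -0.0008]
```

```bash
python3 -m jog '[[[0.0028,-0.0026,-0.012,-0.0006,-0.0018,-0.0007],[0,0,-0.006,0,0,0],[0,0,0,0,0,0]]]' 1; python3 st.py
python3 - <<'E'
from h import *
a=arm.read_camera("scene")[:,:,::-1];b=arm.read_camera("top")[:,:,::-1]
f=lambda im,x,y:cv2.resize(im[y:y+90,x:x+90],None,fx=4,fy=4,interpolation=cv2.INTER_CUBIC)
cv2.imwrite("pics/grasp1.png",np.hstack([f(a,170,140),f(b,370,150)]))
E
```

```text
time: 3.48
ee_pos: [0.5176, -0.2084, 0.062]
tcp_rot: [2.069, 2.361, 0.002]
force: [0.4, -0.0, -0.4]
finger_gap: 0.0851
t 3.48 p [ 0.5176 -0.2084  0.062 ] z [ 0.0028 -0.0005 -1.    ] y [0.9914 0.131  0.0027] F [ 0.3952 -0.0166 -0.4481] T [-0.0109 -0.0328 -0.0521] gap 0.08510126060705983 q [-0.1166  0.5555  0.5544  1.9476 -0.42    0.7507  0.8139]
dG [-0.0011  0.0001 -0.001 ] rot [ 0.0002  0.0009 -0.0002]
rot to nipple [ 0.0092 -0.068  -0.0001]
```

View pics/grasp1.png

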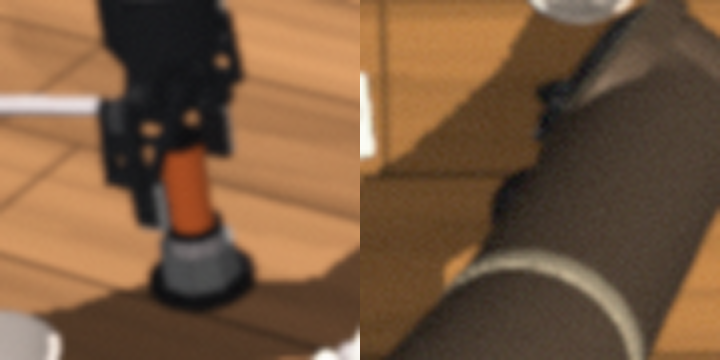

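In the scene crop the open fingers straddle the orange barrel at about (185,190) and sit above the flange. I'll close gently at 45 N.

```bash
python3 -m jog '[[[0,0,0,0,0,0],[0,0,0,0,0,0],[0,0,0,0,0,0],[0,0,0,0,0,0],[0,0,0,0,0,0],[0,0,0,0,0,0]]]' 0 45; python3 st.py
```

```text
time: 4.32
ee_pos: [0.5184, -0.2087, 0.0632]
tcp_rot: [2.068, 2.359, 0.004]
force: [-0.4, 0.0, 0.6]
finger_gap: 0.0269
t 4.33 p [ 0.5184 -0.2087  0.0632] z [ 0.0048 -0.0008 -1.    ] y [0.9914 0.131  0.0046] F [-0.3996  0.0089  0.6196] T [-0.048  -0.0332  0.0297] gap 0.02686415681874299 q [-0.1171  0.5537  0.5552  1.9467 -0.4196  0.7513  0.8136]
dG [-0.0019  0.0004 -0.0022] rot [ 0.0003  0.0015 -0.0002]
rot to nipple [ 0.0093 -0.0673 -0.0001]
```

```bash
python3 -m jog '[[[0,0,0.01,0,0,0],[0,0,0.02,0,0,0],[0,0,0.03,0,0,0],[0,0,0.035,0,0,0],[0,0,0.035,0,0,0],[0,0,0.035,0,0,0],[0,0,0.02,0,0,0],[0,0,0,0,0,0]]]' 0 50; python3 st.py;  python3 - <<'E'
from h import *
a=arm.read_camera("scene")[:,:,::-1];b=arm.read_camera("top")[:,:,::-1]
f=lambda im,x,y:cv2.resize(im[y:y+100,x:x+100],None,fx=4,fy=4,interpolation=cv2.INTER_CUBIC)
cv2.imwrite("pics/lift1.png",np.hstack([f(a,170,100),f(b,370,150)]))
E
```

```text
time: 5.32
ee_pos: [0.5153, -0.2088, 0.2564]
tcp_rot: [2.072, 2.359, 0.002]
force: [0.7, -0.4, -2.3]
finger_gap: 0.0269
t 5.33 p [ 0.5153 -0.2088  0.2564] z [ 0.0023 -0.0004 -1.    ] y [0.9916 0.129  0.0022] F [ 0.7108 -0.4011 -2.3109] T [ 0.0112  0.056  -0.0289] gap 0.026889755523701025 q [-0.2489  0.3099  0.6982  1.7702 -0.2184  1.1378  0.6471]
dG [ 0.0012  0.0005 -0.1954] rot [0.0001 0.0007 0.0005]
rot to nipple [ 0.0091 -0.0681  0.0005]
```

View pics/lift1.png

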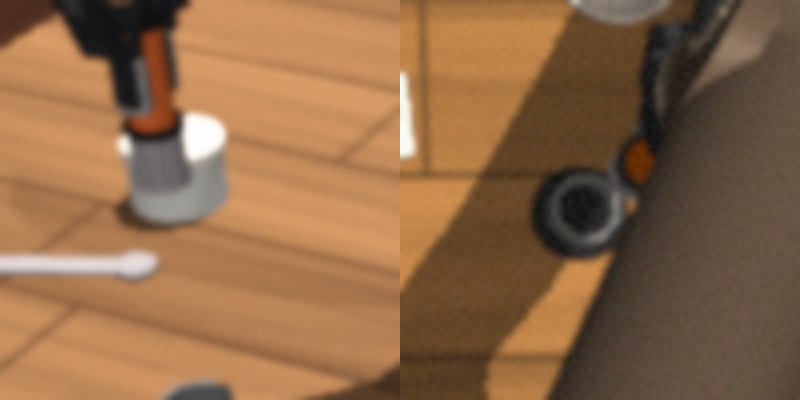

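The gun is held and lifted, and the stand ring is empty at (580,210) in the top crop. Next I carry it to the nipple, tilting on the way.

```bash
python3 -m jog '[[[-0.006,0.025,0,0.0023,-0.0172,0],[-0.012,0.045,0,0.0023,-0.0172,0],[-0.012,0.045,0,0.0023,-0.0172,0],[-0.012,0.045,0,0.0023,-0.0172,0],[-0.012,0.045,0,0.0023,-0.0172,0],[-0.012,0.045,0,0.0023,-0.0172,0],[-0.012,0.045,0,0.0023,-0.0172,0],[-0.012,0.035,0,0.0023,-0.0172,0]]]'
cat >> st.py <<'E'
print("---nipple")
D=.0552; yt=xb*np.cos(np.radians(25))+np.array([0,0,1])*np.sin(np.radians(25))
m=p+M[:,2]*D; r=m-TIP; h=r@n
print("rot",need(-n,yt),"tilt err deg",np.degrees(np.arccos(-M[:,2]@n)))
print("mouth above tip along n mm",h*1e3,"lateral world mm",(r-h*n)*1e3,"xb',yb mm",1e3*r@yt,1e3*r@yb,"F along n",np.array(s["force"])@n)
print("n",n)
# displacement of TCP so that after reorientation the mouth is at H
for H in (.06,.03,.015): print("H",H,"dTCP",TIP+n*(H+D)-p)
E
python3 st.py
```

```text
time: 6.42
ee_pos: [0.415, 0.1288, 0.2444]
tcp_rot: [1.864, 2.116, 0.468]
force: [1.2, -0.4, -1.4]
finger_gap: 0.027
t 6.42 p [0.415  0.1288 0.2444] z [ 0.416   0.0554 -0.9077] y [0.9005 0.1141 0.4197] F [ 1.2248 -0.4039 -1.4196] T [-0.0689  0.5416 -0.0384] gap 0.027018823737993573 q [-0.7014 -0.1871  0.1282  2.3298  0.3494  0.6292 -0.6895]
dG [ 0.1015 -0.3371 -0.1834] rot [-0.0185  0.1366  0.0014]
rot to nipple [-0.0096  0.0677  0.0013]
---nipple
rot [-0.0006 -0.0011  0.0012] tilt err deg 0.18865862743145798
mouth above tip along n mm 90.74166536835683 lateral world mm [ 14.7231 -33.5506   4.7647] xb',yb mm 11.274232351072365 -35.18531614681464 F along n -1.7775290437490479
n [-0.419  -0.0552  0.9063]
H 0.06 dTCP [-0.002   0.0353 -0.0327]
H 0.03 dTCP [ 0.0106  0.0369 -0.0599]
H 0.015 dTCP [ 0.0168  0.0377 -0.0735]
```

```bash
python3 -m jog '[[[-0.001,0.012,-0.011,-0.0006,-0.0011,0.0012],[-0.001,0.012,-0.011,0,0,0],[0,0.011,-0.011,0,0,0],[0,0,0,0,0,0]]]'; python3 st.py;  python3 - <<'E'
from h import *
a=arm.read_camera("scene")[:,:,::-1];b=arm.read_camera("top")[:,:,::-1]
cv2.imwrite("pics/pre_s.png",a);cv2.imwrite("pics/pre_t.png",b)
f=lambda im,x,y:cv2.resize(im[y:y+100,x:x+100],None,fx=4,fy=4,interpolation=cv2.INTER_CUBIC)
cv2.imwrite("pics/pre1.png",np.hstack([f(a,310,150),f(b,240,150)]))
E
```

```text
time: 6.92
ee_pos: [0.4073, 0.1651, 0.2051]
tcp_rot: [1.852, 2.128, 0.458]
force: [0.5, -0.3, -1.6]
finger_gap: 0.027
t 6.92 p [0.4073 0.1651 0.2051] z [ 0.4116  0.0531 -0.9098] y [0.901  0.1264 0.415 ] F [ 0.4935 -0.2543 -1.5544] T [-0.0917  0.6169 -0.0652] gap 0.02699037020318908 q [-0.7129 -0.095   0.0409  2.3649  0.4371  0.5416 -0.8723]
dG [ 0.1092 -0.3734 -0.1441] rot [-0.0169  0.1352 -0.0024]
rot to nipple [-0.0076  0.0664 -0.0022]
---nipple
rot [ 0.0017 -0.0025 -0.0021] tilt err deg 0.48279847278880783
mouth above tip along n mm 56.37440333383897 lateral world mm [-7.6101  0.7329 -3.4737] xb',yb mm -8.219440004093714 1.719968778828424 F along n -1.601531936011865
n [-0.419  -0.0552  0.9063]
H 0.06 dTCP [ 0.0057 -0.001   0.0066]
H 0.03 dTCP [ 0.0183  0.0006 -0.0206]
H 0.015 dTCP [ 0.0245  0.0014 -0.0342]
```

View pics/pre1.png

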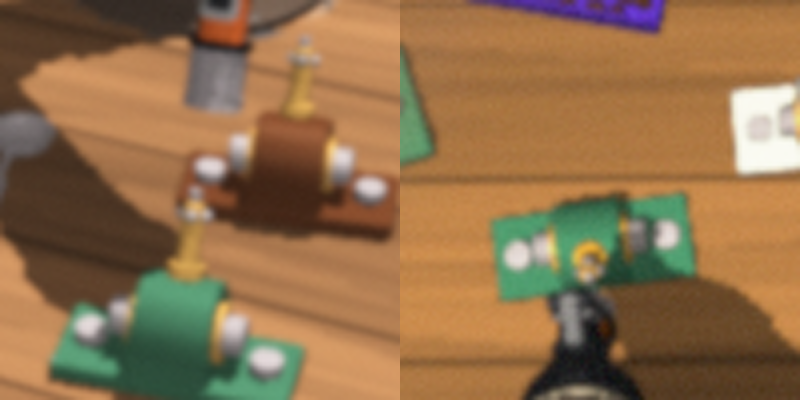

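```bash
cat > ov.py <<'E'
import sys
from h import *
from scipy.spatial.transform import Rotation as R
s=arm.state();M=R.from_rotvec(s["tcp_rot"]).as_matrix();p=np.array(s["ee_pos"]);g=-M[:,2];D=.0552
x0,y0,w,fname=int(sys.argv[1]),int(sys.argv[2]),int(sys.argv[3]),sys.argv[4]
a=arm.read_camera("scene")[:,:,::-1]
f=600//w;im=cv2.resize(a[y0:y0+w,x0:x0+w],None,fx=f,fy=f,interpolation=cv2.INTER_CUBIC)
m=p-g*D;u=np.cross(g,[0,1,0]);u/=np.linalg.norm(u);v=np.cross(g,u)
def pt(X): q=(proj("scene",X)-[x0,y0]+.5)*f-.5; return tuple(int(round(k)) for k in q)
for h,r in((0,.017),(.037,.02),(.042,.014)):
    pts=[pt(m+g*h+r*(np.cos(t)*u+np.sin(t)*v)) for t in np.linspace(0,6.283,40)]
    cv2.polylines(im,[np.array(pts)],True,(255,255,0),1)
cv2.line(im,pt(m),pt(m+g*.06),(0,255,255),1)
# predicted nipple
psi=np.radians(7.5);n=np.array([-np.sin(np.radians(25))*np.cos(psi),-np.sin(np.radians(25))*np.sin(psi),np.cos(np.radians(25))]);T=np.array([.4613,.1704,.1073])
cv2.line(im,pt(T+.008*n),pt(T-.038*n),(255,0,255),1)
cv2.imwrite(fname,im)
E
python3 ov.py 325 140 75 pics/ov1.png
```

```text
(no output)
```

View pics/ov1.png

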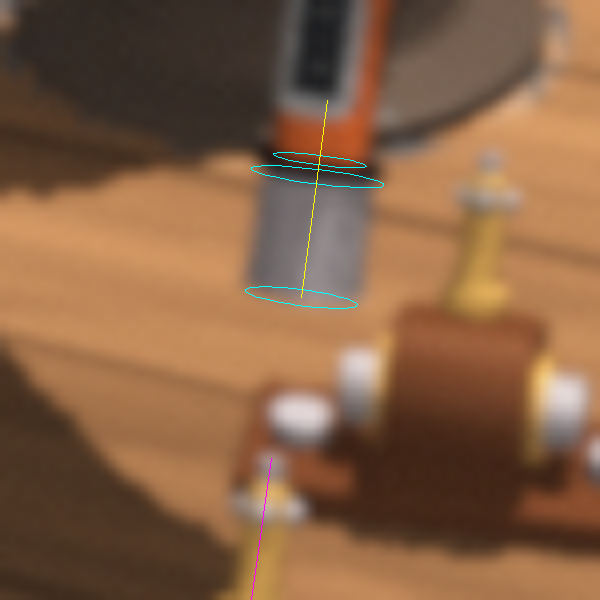

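```bash
python3 -m jog '[[[0.007,0,-0.006,0.0017,-0.0025,-0.0021],[0.007,0,-0.006,0,0,0],[0,0,0,0,0,0]]]'; python3 st.py|tail -7
```

```text
time: 7.45
ee_pos: [0.4239, 0.1639, 0.1947]
tcp_rot: [1.86, 2.111, 0.476]
force: [0.1, 1.1, -0.9]
finger_gap: 0.0272
---nipple
rot [-0.001   0.0013  0.0012] tilt err deg 0.26933843869679014
mouth above tip along n mm 39.98857923526175 lateral world mm [ 2.7216 -1.1439  1.1886] xb',yb mm 2.8125113019494257 -1.4893530878764074 F along n -0.9673062475607759
n [-0.419  -0.0552  0.9063]
H 0.06 dTCP [-0.0109  0.0001  0.0171]
H 0.03 dTCP [ 0.0017  0.0018 -0.0101]
H 0.015 dTCP [ 0.008   0.0026 -0.0237]
```

```bash
python3 -m jog '[[[0.002,0.001,-0.009,-0.0008,0.001,0.001],[0.002,0.001,-0.009,0,0,0],[0,0,0,0,0,0]]]'; python3 st.py|tail -7
```

```text
time: 7.82
ee_pos: [0.4281, 0.1659, 0.1751]
tcp_rot: [1.857, 2.117, 0.47]
force: [-0.5, 0.6, -2.7]
finger_gap: 0.0272
---nipple
rot [-0.0001  0.0001  0.0002] tilt err deg 0.021405849692278045
mouth above tip along n mm 20.430348840324694 lateral world mm [-1.4884 -0.3344 -0.7085] xb',yb mm -1.6763869899956807 -0.137296367666437 F along n -2.24551256909324
n [-0.419  -0.0552  0.9063]
H 0.06 dTCP [-0.0151 -0.0019  0.0366]
H 0.03 dTCP [-0.0025 -0.0002  0.0094]
H 0.015 dTCP [ 0.0038  0.0006 -0.0042]
```

```bash
python3 -m jog '[[[0.004,0.0006,-0.0065,0,0,0],[0.0035,0.0005,-0.006,0,0,0],[0,0,0,0,0,0]]]'; python3 st.py|tail -7; python3 ov.py 315 155 75 pics/ov2.png
```

```text
time: 8.2
ee_pos: [0.4362, 0.1673, 0.1618]
tcp_rot: [1.857, 2.117, 0.47]
force: [-0.0, 0.3, -1.3]
finger_gap: 0.0271
---nipple
rot [-0.0001  0.0001  0.0001] tilt err deg 0.02735575606365693
mouth above tip along n mm 4.856267432369335 lateral world mm [0.0676 0.1955 0.0431] xb',yb mm 0.10204690858998244 0.18497036350693366 F along n -1.1684644710760774
n [-0.419  -0.0552  0.9063]
H 0.06 dTCP [-0.0232 -0.0032  0.0499]
H 0.03 dTCP [-0.0106 -0.0016  0.0228]
H 0.015 dTCP [-0.0043 -0.0007  0.0092]
```

View pics/ov2.png

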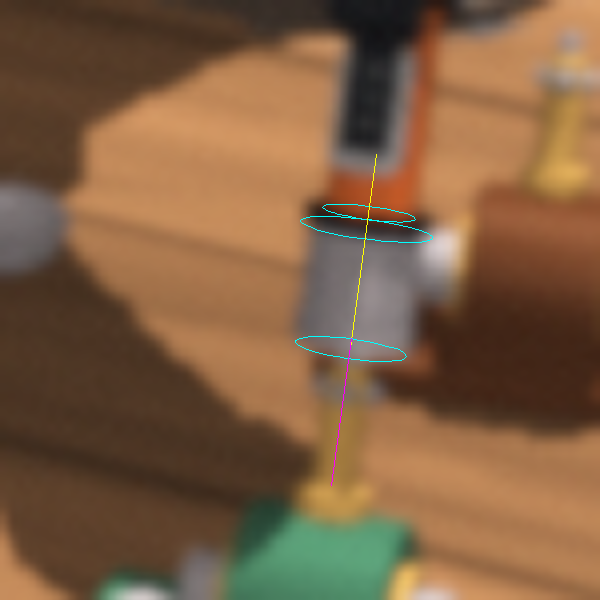

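In the overlay the coupler axis runs in line with the stem; extended to row 430 both are at about x=343. I'll push on along -n in small steps.

```bash
python3 -m jog '[[[0.0017,0.0002,-0.0036,0,0,0],[0.0017,0.0002,-0.0036,0,0,0],[0.0017,0.0002,-0.0036,0,0,0],[0,0,0,0,0,0]]]'; python3 st.py|tail -7
```

```text
time: 8.75
ee_pos: [0.4417, 0.1681, 0.1508]
tcp_rot: [1.857, 2.117, 0.471]
force: [0.3, 0.3, -1.4]
finger_gap: 0.027
---nipple
rot [-0.0003  0.0004  0.0001] tilt err deg 0.08243606300993288
mouth above tip along n mm -7.475355879164237 lateral world mm [0.4738 0.3625 0.2411] xb',yb mm 0.5705653780555262 0.29757702022444366 F along n -1.4405139636142608
n [-0.419  -0.0552  0.9063]
H 0.06 dTCP [-0.0287 -0.004   0.0609]
H 0.03 dTCP [-0.0161 -0.0024  0.0338]
H 0.015 dTCP [-0.0098 -0.0016  0.0202]
```

No contact force yet. I'll correct the tiny lateral error and advance about 4 mm more.

```bash
python3 -m jog '[[[0.0004,-0.0002,-0.002,-0.0003,0.0004,0.0001],[0.0008,0.0001,-0.0018,0,0,0]]]'; python3 st.py|tail -7|head -3;python3 -m jog '[[[0.0008,0.0001,-0.0018,0,0,0],[0.0008,0.0001,-0.0018,0,0,0]]]'; python3 st.py|tail -7|head -3
```

```text
time: 9.0
ee_pos: [0.443, 0.168, 0.1469]
tcp_rot: [1.857, 2.118, 0.47]
force: [-0.2, 0.2, -2.0]
finger_gap: 0.0269
---nipple
rot [-0.      0.     -0.0001] tilt err deg 0.012077647724163478
mouth above tip along n mm -11.517826042356914 lateral world mm [0.0323 0.0576 0.0184] xb',yb mm 0.04364291029996 0.0529376628948746 F along n -1.7011341975860848
time: 9.25
ee_pos: [0.4453, 0.1691, 0.1443]
tcp_rot: [1.856, 2.117, 0.473]
force: [-9.4, -1.9, 14.2]
finger_gap: 0.0268
---nipple
rot [-0.0006  0.0007 -0.0003] tilt err deg 0.16946264541415262
mouth above tip along n mm -14.870080469760376 lateral world mm [0.9896 1.0753 0.523 ] xb',yb mm 1.237448092510573 0.936950152895301 F along n 16.86568177242503
```

```bash
python3 -m jog '[[[0.0004,-0.0008,-0.0022,-0.0006,0.0007,-0.0003],[0.0008,0,-0.0022,0,0,0]]]'; python3 st.py|tail -7|head -3
```

```text
time: 9.5
ee_pos: [0.4468, 0.1692, 0.1409]
tcp_rot: [1.856, 2.117, 0.473]
force: [-4.2, -0.4, 4.6]
finger_gap: 0.0266
---nipple
rot [-0.0005  0.0006 -0.0002] tilt err deg 0.14167362172169226
mouth above tip along n mm -18.613572671856225 lateral world mm [0.9266 0.9131 0.4839] xb',yb mm 1.1450920615197724 0.7843046691778054 F along n 5.921579540242367
```

```bash
python3 -m jog '[[[0.0003,-0.0006,-0.0022,-0.0004,0.0005,-0.0002],[0.0006,-0.0002,-0.002,0,0,0]]]'; python3 st.py|tail -7|head -3; python3 -m jog '[[[0.0006,0,-0.002,0,0,0]]]'; python3 st.py|tail -7|head -3
```

```text
time: 9.75
ee_pos: [0.4482, 0.169, 0.1368]
tcp_rot: [1.856, 2.118, 0.472]
force: [1.0, 1.2, -2.8]
finger_gap: 0.0268
---nipple
rot [-0.0004  0.0004 -0.0003] tilt err deg 0.10878473252216403
mouth above tip along n mm -22.86437037318687 lateral world mm [0.4696 0.506  0.2479] xb',yb mm 0.5866086381538899 0.4403616699237219 F along n -3.054652402445878
time: 9.88
ee_pos: [0.4488, 0.1688, 0.1344]
tcp_rot: [1.856, 2.118, 0.471]
force: [-0.4, 0.1, -1.2]
finger_gap: 0.0268
---nipple
rot [-0.0003  0.0002 -0.0002] tilt err deg 0.07367628778058406
mouth above tip along n mm -25.266735456043467 lateral world mm [0.0307 0.1331 0.0223] xb',yb mm 0.05277007191507263 0.12798655181988783 F along n -0.9535615477300725
```

```bash
for i in 1; do python3 -m jog '[[[0.0008,0.0001,-0.0018,0,0,0]]]'; python3 st.py|tail -6|head -2; done; python3 -m jog '[[[0.0008,0.0001,-0.0018,0,0,0]]]'; python3 st.py|tail -6|head -2
```

```text
time: 10.0
ee_pos: [0.4496, 0.1688, 0.1324]
tcp_rot: [1.856, 2.118, 0.471]
force: [-3.0, 0.3, 3.6]
finger_gap: 0.027
rot [-0.0002  0.0002 -0.0002] tilt err deg 0.05823021693988317
mouth above tip along n mm -27.424899275290002 lateral world mm [-0.0659  0.008  -0.03  ] xb',yb mm -0.07091934066804706 0.016543733113570974 F along n 4.506336425216299
time: 10.12
ee_pos: [0.4505, 0.169, 0.1306]
tcp_rot: [1.856, 2.118, 0.471]
force: [-3.9, -0.2, 5.3]
finger_gap: 0.0268
rot [-0.0002  0.0002 -0.0002] tilt err deg 0.06648525760777417
mouth above tip along n mm -29.45473882240532 lateral world mm [-0.0066  0.0433 -0.0004] xb',yb mm -0.0009591261970862126 0.04380115243478943 F along n 6.498131796092282
```

```bash
python3 -m jog '[[[0.0008,0.0001,-0.0018,0,0,0]]]'; python3 st.py|tail -6|head -2;  python3 -m jog '[[[0.0006,0.0001,-0.0014,0,0,0]]]'; python3 st.py|tail -6|head -2
```

```text
time: 10.25
ee_pos: [0.4513, 0.1691, 0.1289]
tcp_rot: [1.856, 2.118, 0.471]
force: [-3.7, -0.7, 6.8]
finger_gap: 0.027
rot [-0.0003  0.0003 -0.0002] tilt err deg 0.07805353452162875
mouth above tip along n mm -31.40822894209662 lateral world mm [0.0234 0.0816 0.0158] xb',yb mm 0.037379048095964304 0.07783278286677814 F along n 7.794992037467377
time: 10.38
ee_pos: [0.4519, 0.1692, 0.1275]
tcp_rot: [1.856, 2.117, 0.471]
force: [-5.8, -1.2, 7.9]
finger_gap: 0.027
rot [-0.0003  0.0003 -0.0002] tilt err deg 0.08132828570238415
mouth above tip along n mm -32.89316648264891 lateral world mm [-0.0085  0.043  -0.0013] xb',yb mm -0.003059080638175877 0.0437439245047153 F along n 9.650071473425987
```

```bash
python3 ov.py 315 175 75 pics/ov3.png; python3 st.py|tail -6|head -2
python3 - <<'E'
from h import *
cv2.imwrite("pics/end_s.png",arm.read_camera("scene")[:,:,::-1]);arm.read_camera("top")
E
python3 st.py|tail -6|head -2
```

```text
rot [-0.0003  0.0003 -0.0002] tilt err deg 0.08268721830614731
mouth above tip along n mm -32.96817158534063 lateral world mm [0.0022 0.0726 0.0055] xb',yb mm 0.01290616808582079 0.07164667297564892 F along n 9.485537711135406
rot [-0.0002  0.0004 -0.0002] tilt err deg 0.08233650025280821
mouth above tip along n mm -32.837694860833246 lateral world mm [0.0172 0.0563 0.0114] xb',yb mm 0.026973303994331614 0.05361293097035426 F along n 9.312910730568404
```

View pics/ov3.png

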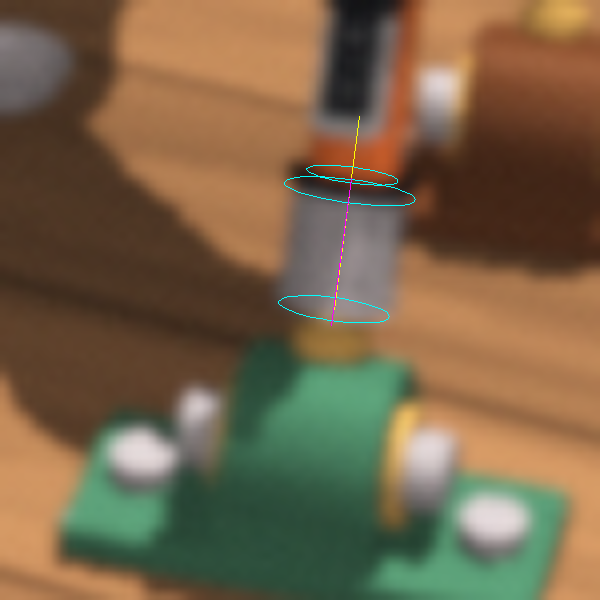

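View pics/end_s.png

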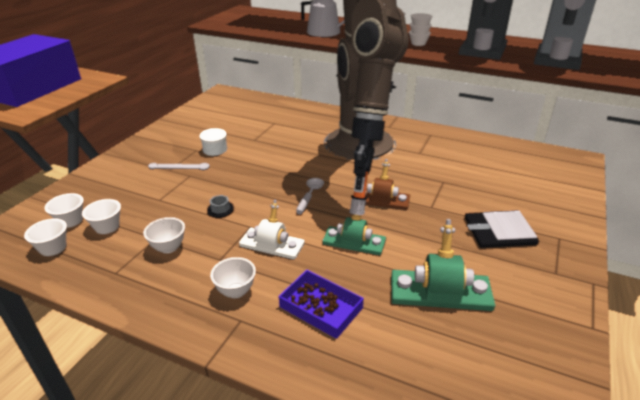

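The coupler sits just above the collar at about (335,345) and is aligned. The neighbouring objects have not moved. The push is steady over 0.2 s of hold at about 9.4 N measured, plus roughly 1.5 N of gun weight, which puts the pin about 6.8 mm in. I'm handing in.

```bash
python3 -c "
from workcell import arm
print(arm.close_job())"; python3 st.py|tail -6|head -2
```

```text
the job is handed in; nothing more can be done
None
the job is handed in; nothing more can be done
```

The grease gun is snapped onto the small green block's nipple, and I handed the job in after about 10.6 s with the gun still gripped and pressed.

- **Grip:** I took the gun from its stand at 45 N and raised that to 50 N for the lift, below the 70 N limit. The overlays showed no visible slip.
- **Snap-on:** I lined the gun up with the 25° nipple and pushed along it. The force along the nipple reached about 17 N measured (about 18 N with the gun's weight) near 15 mm, then dropped off past 23 mm, as a snap-on should.
- **Hold:** The mouth ended 32.8 mm below the tip, with 0.08° of tilt error and under 0.1 mm lateral error by the arm's own readings.
- **Valve pin:** The push was steady at about 9.4 N, or about 10.8 N with the gun's weight. That puts the pin roughly 7 of 8 mm in; the depth reading alone says 7.8 mm and the force says 6.8 mm, both well past half.

In the last picture the coupler sits just above the collar. The overlay and picture agree to about 1 px (2 mm). The bowls, spoon and tray look unmoved by eye; I did not measure them.

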